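# Free the blue battery door from its spring bar

### The arm

A 6-joint arm with a two-finger parallel gripper is mounted at the origin on the work surface. World frame = base frame: x ahead of the robot, y to its left, z up, the work surface at z = 0. Lengths are in mm, angles in rad, forces in N, time in s.
With the tool pointing down it reaches from about 350 to 875 mm from the base axis. Payload 4.2 kg.
Tool frame: the origin (TCP) lies midway between the tips of the shut fingers; the grasp point (between the pads) lies 19 mm behind it; z points along the fingers, y is the line along which they close (so a half turn about z gives the same grasp; the last joint's range is limited). The gripper opens to 85 mm and grips with 20 to 120 N. Pads are 22 mm wide; open, the fingers measure 114 mm over their backs; the gripper's body (76 mm by 85 mm) begins 54 mm behind the grasp point. The pads swing forward as they close: fully open they stand 13 mm farther back than shut.
Start: joints at [1.455, 0.385, 0.008, 0, -1.194, -0.259], TCP at [228.771, 581.604, 231.312] pointing down, gripper open.
Joint ranges: [-3.14, 3.14], [-1.21, 2.06], [-1.07, 1.41], [-3.16, 2.05], [-2.99, -0.16], [-3.1, 3.1]. Speed limits (rad/s): [2.79, 2.79, 3.14, 3.14, 3.14, 3.14].

### API

Orientations are given as a unit quaternion [x, y, z, w].
In Python, from bench import arm gives the robot as it stands. The module is installed in compiled form; this text tells all that it offers.
- The arm moves only by the shell command python3 -m handwheel 'ROWS' [OPENING]. ROWS is JSON, a list of rows, each an object of numbers: "x", "y", "z": the shift along the world's x, y, z each as a share of 20 cm, from -1 to 1; "ax", "ay", "az": the turn, a rotation vector about the world's x, y, z each as a share of 90 degrees, from -1 to 1. In form: [{"x": .., "y": .., "z": .., "ax": .., "ay": .., "az": ..}, ...]. A call has exactly 8 rows; each row shifts and turns the commanded pose from where the row before left it; what a row does not reach is not made up. A row lasts 1/10 s, in which the tool goes at most 50 mm and 8.59 degrees, less where a joint would pass 70% of its speed; a pose out of reach is approached as far as the arm can. A call with a number of a shift or a turn outside -1 to 1 is refused whole. A call with a gripper value outside its range is refused whole. OPENING is the opening, from -1 (shut) to 1 (fully open), set as the call begins (- or left out, the last holds). The fingers move at their own pace and stop on an object; the grip force is fixed at half the most. Time passes only in rows, so rows that do not move let the fingers close, or fill a call up. It gives the time, the measured TCP pose, the force, the opening and the grip force at its end, in the units of the state.
- arm.read_state(): the state, without advancing time (a new reading comes with each control period).
- arm.get_image(name): name is "side" or "top"; returns the picture (480x640x3 uint8, red, green, blue); there is no depth.
- arm.camera_params(name): a dict with "K" (3x3 intrinsics, pixels), "k1" (the pictures are not rectified: a ray, as slopes to the right and down, at radius r is drawn at 1 + k1 r^2 times it, then the intrinsics apply), "position" and "orientation" of the camera in the world. Camera axes: x right, y down, z forward; pixel columns grow to the right and rows downward; lengths in mm; the calibration is good to about 2 mm. A picture is of the moment at which its call begins. camera_params takes no time and is no camera call.
- arm.job_done(): hands the job in; it is judged then, once.
The state is a dict: "clock": time; "joints": joint angles; "joint_vel": joint speeds; "joint_efforts": joint torques, N m; "position": TCP position; "ee_rot": TCP orientation; "contact_force": force on the tool from outside, world axes, zero at the start; "wrist_torque": the same for the moment, N m; "gripper_width": finger opening in mm; "grasp_force": force on a finger pad.
Only numpy, scipy, OpenCV 4.12 (cv2) and the standard library are available. Lean on these libraries where they do the work, as an engineer would, in place of code of your own. Each camera call takes 0.05 s, during which the arm holds its last target. There are 200 camera calls.

### The job

Two camera battery doors hang on spring-bar stands on this repair bench. Take the orange-handled forked tool, straddle the brass spring bar of the stand that holds the blue door, and with the fork's prongs push the bar's round collar sideways against its spring until the bar leaves the hinge eye and the blue door drops into the catch trough below. Then stand the forked tool upright on the green mat again and let go; do not touch the bar or the blue door with the gripper itself, and leave the black door hanging.

Things in the scene. Friction and masses are not known exactly. Their poses are not given: they have to be found in the camera images.
- fork_mid (a point): Centre (half-way up) of the loose forked tool, 112 mm tall, standing on two steel prongs on the green mat; z up, x away from the robot within 25 degrees. Orange handle 30 mm along x, 24 mm along y, from 12 to 56 mm above this point: grip it high, across y. Prongs: tips 56 mm below this point, 58 long, 10 along x, 24 along y, gap 24 along x, open down and along y. The grey tool is not used.
- blue_entry (a point): Fixed point on the axis of the blue door's spring bar (brass, 6 mm thick, 100 mm above the bench), midway in its free 59 mm between hinge cheek and collar. y: level along the bar, door to collar, the way to push, to the robot's left within 18 degrees; z up. Collar: upright disc 40 mm across, near face 29.5 mm along +y at rest. Spring block (114 mm high) from 60 mm along +y; door at 42.5 mm along -y, plate 125 high.
- blue_bar (a joint): Travel of the blue stand's spring bar with its collar along the entry point's +y, in m: 0 at rest, stop at 0.026. Its tip leaves the door's hinge eye at 0.016 to 0.019. The spring pushes back with 1.4 N at rest and 4.6 N at the stop, and returns the bar to 0 when let go.
- blue_door_mid (a point): Centre of the blue battery door: loose plate 5 mm thick, 44 mm wide, hinge eye on top, 68 mm tall in all, about 60 g, hanging from the bar with this point 26 mm below the bar's axis. Freed, it drops 28 mm into the trough under it (28 by 60 mm inside, walls 42 mm above the bench) and stays there, leaning.
- mat_mid (a point): Centre of the top of the green mat, fixed, 3 mm thick, 110 mm along its x and 220 mm along its y.
- black_door_mid (a point): Centre of the black battery door, same shape, hanging in the same way on the other, identical stand. It is to stay hanging.

How it is judged:
By the outcome, as a careful person would: the job done as asked, in the order asked, and still so for the second after the job is handed in, with the robot touching nothing.
It also fails if it takes over 48 s, if anything falls off the work surface, if the arm or the gripper's body presses on something with over 40 N, if the wrist force passes 120 N, or if a joint passes its speed limit or range.

## Working session

There is one attempt and no reset: what is moved stays moved. The work goes in short steps, Python scripts to look and compute and a shell command to move; the robot and the scene stay as the last step left them, time stands still between calls to the robot, and variables do not carry over. Pictures are saved under pics/ and viewed, at most 10 in all, crops included, and the job is handed in when it is done.

```bash
mkdir -p pics; python3 - <<'E'
from bench import arm
import cv2,numpy as np
np.set_printoptions(precision=4,suppress=True)
for n in("side","top"):
    cv2.imwrite(f"pics/{n}0.png",arm.get_image(n)[:,:,::-1]); print(n,arm.camera_params(n))
print(arm.read_state())
E
```

```text
side {'K': array([[577.2015,   0.    , 319.4515],
       [  0.    , 577.2015, 248.2268],
       [  0.    ,   0.    ,   1.    ]]), 'k1': -0.14017196217287825, 'position': array([412.2509, 483.6915, 517.4564]), 'orientation': array([-0.0836,  0.8923, -0.4413,  0.0456])}
top {'K': array([[458.992 ,   0.    , 324.3495],
       [  0.    , 458.992 , 231.8829],
       [  0.    ,   0.    ,   1.    ]]), 'k1': 0.040983063241285644, 'position': array([432.1627, -32.6942, 735.7322]), 'orientation': array([ 0.7073, -0.7023,  0.0583, -0.0555])}
{'clock': 0.1, 'joints': array([ 1.4546,  0.3855,  0.0068, -0.0005, -1.194 , -0.2586]), 'joint_vel': array([-0.0012, -0.0001,  0.0025,  0.0004,  0.0006, -0.    ]), 'joint_efforts': array([ -0.0004, -39.3318,  18.893 ,   4.198 ,  -0.0026,   0.    ]), 'position': array([228.5954, 581.149 , 230.3331]), 'ee_rot': array([ 0.9825, -0.1864, -0.0001,  0.001 ]), 'contact_force': array([-0.7953, -0.1535, -0.5242]), 'wrist_torque': array([ 0.0307, -0.0409, -0.0409]), 'grasp_force': 0.0, 'gripper_width': 85.66864187155647}
```

View pics/side0.png

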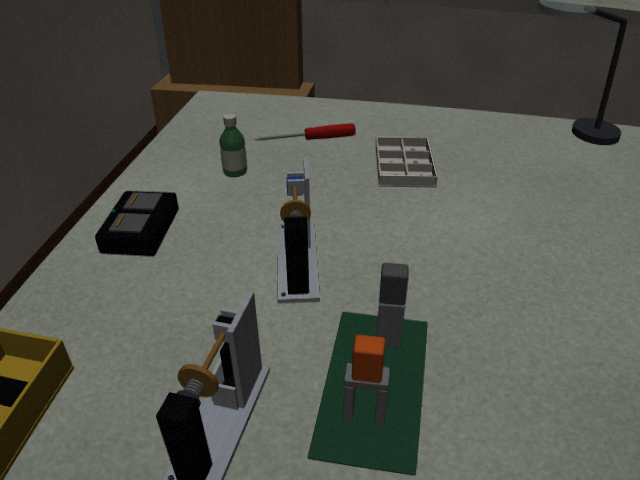

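View pics/top0.png

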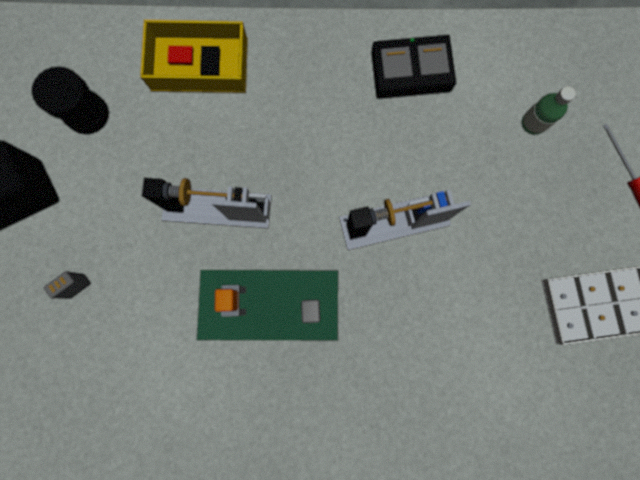

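Side view: fork handle at (368,358), blue stand's collar at (295,211); top view: fork at (228,300), blue stand collar at (390,212) with the blue door at (441,200); the near/left stand holds the black door.

```bash
cat > h.py <<'E'
from bench import arm
import cv2,numpy as np
from scipy.spatial.transform import Rotation as R
np.set_printoptions(precision=2,suppress=True)
def ray(n,uv):
    c=arm.camera_params(n);K=c["K"]
    d=np.array([(uv[0]-K[0,2])/K[0,0],(uv[1]-K[1,2])/K[1,1]]);s=d.copy()
    for _ in range(20): s=d/(1+c["k1"]*(s@s))
    v=R.from_quat(c["orientation"]).apply([*s,1]);return c["position"],v/np.linalg.norm(v)
def plane(n,uv,z):
    p,v=ray(n,uv);return p+v*(z-p[2])/v[2]
def tri(a,b):
    p,u=ray("side",a);q,v=ray("top",b)
    s=np.linalg.lstsq(np.c_[u,-v],q-p,rcond=None)[0]
    A=p+u*s[0];B=q+v*s[1];return (A+B)/2,np.linalg.norm(A-B)
def proj(n,X):
    c=arm.camera_params(n);p=R.from_quat(c["orientation"]).inv().apply(np.array(X)-c["position"])
    s=p[:2]/p[2];s=s*(1+c["k1"]*(s@s));return c["K"][[0,1],[0,1]]*s+c["K"][:2,2]
E
python3 - <<'E'
from h import *
S,T=cv2.imread("pics/side0.png"),cv2.imread("pics/top0.png")
def comps(I,lo,hi,amin):
    m=cv2.inRange(cv2.cvtColor(I,cv2.COLOR_BGR2HSV),lo,hi)
    cs=cv2.findContours(m,cv2.RETR_EXTERNAL,cv2.CHAIN_APPROX_NONE)[0]
    for c in cs:
        if cv2.contourArea(c)>amin: print(cv2.contourArea(c),cv2.boundingRect(c),cv2.minAreaRect(c))
for nm,lo,hi,a in(("orange",(5,200,100),(14,255,255),30),("brass",(10,110,50),(20,225,200),20),("blue",(100,100,40),(125,255,255),10),("green",(65,90,20),(90,255,140),1500)):
    for n,I in(("side",S),("top",T)): print(nm,n);comps(I,lo,hi,a)
a=cv2.resize(S[155:305,255:335],None,fx=4,fy=4,interpolation=cv2.INTER_CUBIC)
b=cv2.resize(S[325:475,310:430],None,fx=4,fy=4,interpolation=cv2.INTER_CUBIC)
cv2.imwrite("pics/c1.png",np.hstack([a,b]))
a=cv2.resize(T[180:255,335:475],None,fx=5,fy=5,interpolation=cv2.INTER_CUBIC)
b=cv2.resize(T[275:325,195:335],None,fx=5,fy=5,interpolation=cv2.INTER_CUBIC)
cv2.imwrite("pics/c2.png",np.vstack([a,b])[:600])
E
```

```text
orange side
460.5 (354, 335, 31, 20) ((369.0, 344.5), (29.706083297729492, 17.337753295898438), 6.34019136428833)
orange top
brass side
147.5 (352, 364, 26, 18) ((365.0229797363281, 374.7431335449219), (15.421004295349121, 26.81913948059082), 73.3007583618164)
609.0 (353, 334, 33, 36) ((368.2904052734375, 351.0720520019531), (31.653207778930664, 32.71051788330078), 7.594643592834473)
336.5 (179, 333, 46, 50) ((204.5364227294922, 353.1114196777344), (37.996212005615234, 49.44413757324219), 17.447187423706055)
20.5 (115, 215, 10, 12) ((119.53844451904297, 220.19229125976562), (2.2188007831573486, 13.590153694152832), 33.690067291259766)
81.5 (280, 187, 30, 27) ((292.8799743652344, 199.1599884033203), (24.0416316986084, 29.415645599365234), 81.8698959350586)
1087.0 (151, 73, 163, 24) ((232.07217407226562, 84.33573913574219), (161.74351501464844, 18.456417083740234), 1.9091522693634033)
brass top
332.5 (214, 289, 20, 23) ((223.5, 300.0), (22.0, 19.0), 90.0)
156.5 (386, 200, 47, 25) ((408.74542236328125, 212.4475555419922), (46.05731201171875, 23.923763275146484), 1.3322198390960693)
219.5 (178, 179, 48, 26) ((199.7525634765625, 197.44329833984375), (46.09291458129883, 24.554168701171875), 21.037511825561523)
blue side
22.5 (286, 177, 16, 4) ((293.41461181640625, 177.73171997070312), (2.871220111846924, 15.23955249786377), 83.6598129272461)
blue top
39.5 (418, 206, 14, 8) ((424.2000427246094, 208.9000244140625), (4.4721360206604, 13.86362075805664), 63.43495178222656)
102.5 (437, 191, 11, 16) ((441.82354736328125, 198.7941131591797), (15.037208557128906, 8.48874568939209), 75.96376037597656)
green side
10882.0 (308, 312, 119, 163) ((370.5167236328125, 391.86834716796875), (108.16264343261719, 152.33033752441406), 7.224316120147705)
green top
9209.5 (198, 271, 139, 69) ((267.0, 305.0), (68.0, 138.0), 90.0)
```

View pics/c1.png

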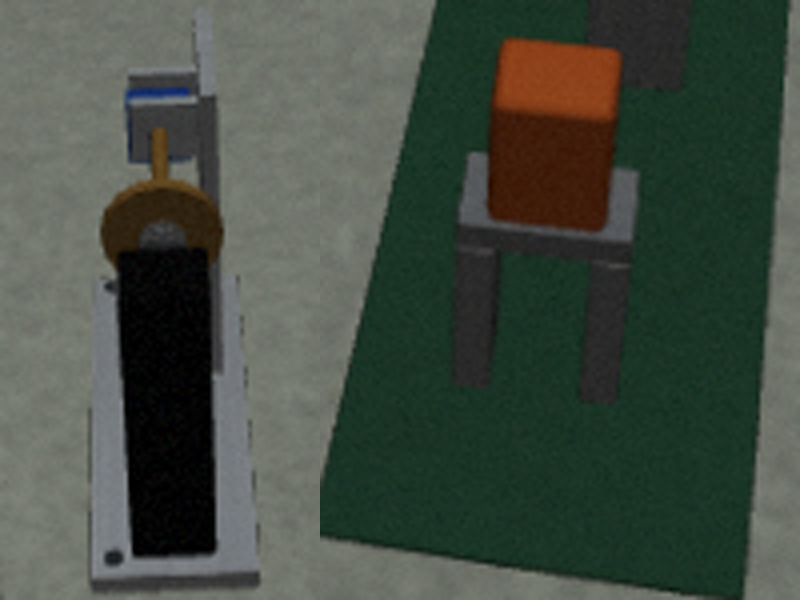

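View pics/c2.png

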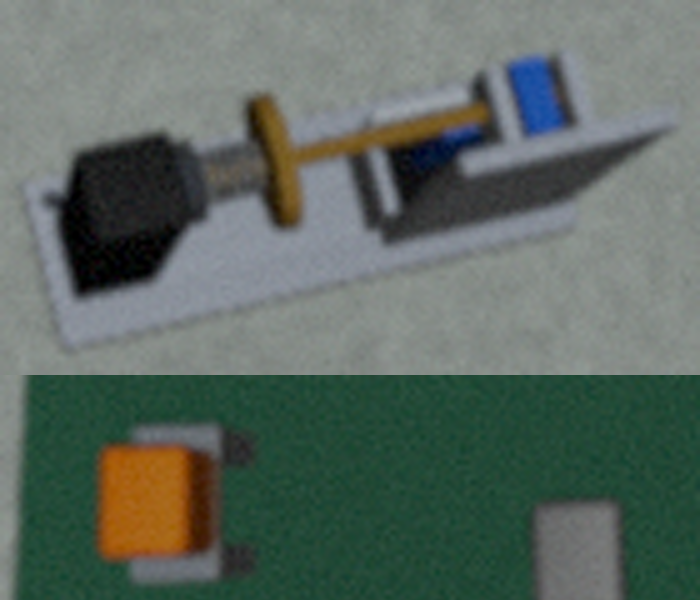

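The crops show: fork top face centred at side (369.3,345) / top (224.2,300.4), nearly axis-aligned. The bar runs from collar face top (394.4,211.4) to cheek (432.5,202.5). The side plate on the -x side begins at top (427.5,213).

```bash
python3 - <<'E'
from h import *
t=lambda x,y:(335+x/5,180+y/5); f=lambda x,y:(195+x/5,275+(y-375)/5); s=lambda x,y:(255+x/4,155+y/4)
g=lambda x,y:(310+(x-320)/4,325+y/4)
print("fork top",tri(g(557,80),f(146,502)))
for a,b in(((503,38),(190,447)),((620,50),(190,558)),((613,122),(103,558)),((492,110),(103,447))): print("corner",tri(g(*a),f(*b)))
print("handle top edges", [plane("top",f(*q),115)[:2] for q in((103,447),(190,447),(190,558),(103,558))])
print("side handle", [plane("side",g(*q),115)[:2] for q in((503,38),(620,50),(613,122),(492,110))])
a,b=plane("top",t(297,157),100),plane("top",t(487,112),100)
d=(a-b)/np.linalg.norm(a-b);print("bar",a,b,np.linalg.norm(a-b),"yaw",np.degrees(np.arctan2(-d[0],d[1])), (a+b)/2)
# collar centre both
print("collar c",tri(s(162,240),t(275,160)))
print("bar end cheek",tri(s(159,130),t(487,112)))
print("collar rim top view",[plane("top",t(*q),z) for q,z in(((262,97),100),((288,225),100))])
print("plate corner",plane("top",t(460,165),125),plane("top",t(675,115),125))
print("block top",plane("top",t(190,140),114),plane("top",t(205,210),100))
print("base edges",plane("top",t(25,185),5),plane("top",t(68,348),5),plane("top",t(575,230),5))
print("mat",[plane("top",q,3)[:2] for q in((201,270),(338,270),(338,340),(198,339))])
print("grey", plane("top",(195+578/5,275+(545-375)/5),112))
E
```

```text
fork top (array([440.24,  99.45, 108.3 ]), np.float64(1.1666749791953461))
corner (array([454.97,  88.19, 108.61]), np.float64(1.1709136192304248))
corner (array([425.89,  87.  , 108.49]), np.float64(2.0485672792441716))
corner (array([425.45, 110.31, 108.06]), np.float64(1.3346408028328094))
corner (array([454.55, 111.68, 108.14]), np.float64(0.5090305582372919))
handle top edges [array([454.06, 110.09]), array([454.16,  86.92]), array([424.95,  85.72]), array([424.87, 108.7 ])]
side handle [array([454.88,  94.38]), array([426.68,  93.36]), array([425.88, 116.66]), array([454.09, 117.93])]
bar [ 565.55 -133.69  100.  ] [ 578.93 -187.63  100.  ] 55.57650316144991 yaw 13.924894904024018 [ 572.24 -160.66  100.  ]
collar c (array([ 566.07, -128.66,   92.1 ]), np.float64(0.44626842050778404))
bar end cheek (array([ 579.99, -188.34,   96.99]), np.float64(0.7263862037736412))
collar rim top view [array([ 582.86, -124.06,  100.  ]), array([ 546.02, -130.82,  100.  ])]
plate corner [ 558.4 -173.8  125. ] [ 572.64 -232.36  125.  ]
block top [ 567.21 -101.96  114.  ] [ 550.14 -107.54  100.  ]
base edges [575.58 -60.45   5.  ] [522.46 -74.29   5.  ] [ 562.05 -237.89    5.  ]
mat [array([488.47, 160.33]), array([489.82, -57.43]), array([381.16, -57.58]), array([381.79, 159.3 ])]
grey [428.85 -17.15 112.  ]
```

```bash
python3 - <<'E'
from h import *
for I,n in((cv2.imread("pics/side0.png"),"side"),(cv2.imread("pics/top0.png"),"top")):
    m=cv2.inRange(cv2.cvtColor(I,cv2.COLOR_BGR2HSV),(65,90,20),(90,255,140)); m[:,440:]=0; m[:260]=0
    c=cv2.convexHull(np.vstack(cv2.findContours(m,cv2.RETR_EXTERNAL,cv2.CHAIN_APPROX_NONE)[0]))
    q=cv2.approxPolyDP(c,8,True)[:,0]; print(n,[(p,plane(n,p,3)[:2]) for p in q])
E
```

```text
side [(array([343, 312], dtype=int32), array([488.56, -50.74])), (array([426, 323], dtype=int32), array([382.21, -49.42])), (array([414, 474], dtype=int32), array([382.42, 166.25])), (array([308, 457], dtype=int32), array([489.44, 165.58]))]
top [(array([336, 338], dtype=int32), array([384.16, -54.47])), (array([198, 338], dtype=int32), array([383.29, 159.38])), (array([ 64, 292], dtype=int32), array([453.33, 370.02])), (array([ 82, 276], dtype=int32), array([478.26, 344.99])), (array([336, 271], dtype=int32), array([488.2 , -54.24]))]
```

```bash
python3 -m handwheel '[{"x":0.097,"y":-0.22,"az":0.033},{"x":0.097,"y":-0.22,"az":0.033},{"x":0.097,"y":-0.22,"az":0.033},{"x":0.097,"y":-0.22,"az":0.033},{"x":0.097,"y":-0.22,"az":0.033},{"x":0.097,"y":-0.22,"az":0.033},{"x":0.097,"y":-0.22,"az":0.033},{"x":0.097,"y":-0.22,"az":0.034}]' 1
python3 -m handwheel '[{"x":0.097,"y":-0.22},{"x":0.097,"y":-0.22},{"x":0.093,"y":-0.19,"z":-0.05},{"z":-0.15},{"z":-0.05},{},{},{}]'
cat > look.py <<'E'
import sys
from h import *
I={n:arm.get_image(n)[:,:,::-1].copy() for n in("side","top")}
s=arm.read_state();p=s["position"];print(s["clock"],p,R.from_quat(s["ee_rot"]).as_matrix()[:,1:],s["contact_force"],s["gripper_width"],s["grasp_force"])
out=[]
for n in I:
    cv2.imwrite(f"pics/{n}{sys.argv[1]}.png",I[n])
    u=proj(n,p);print(n,"tcp px",u)
    c=u if len(sys.argv)<3 else proj(n,eval(sys.argv[2]))
    x,y=np.clip(c-[65,75],0,[509,329]).astype(int);print("crop",n,x,y)
    out.append(cv2.resize(I[n][y:y+150,x:x+130],None,fx=3,fy=3,interpolation=cv2.INTER_CUBIC))
cv2.imwrite(f"pics/k{sys.argv[1]}.png",np.hstack(out))
E
python3 look.py 1
```

```text
0.2 [228.68 581.33 230.65] [[-0.37 -0.  ]
 [-0.93 -0.  ]
 [ 0.   -1.  ]] [-0.07  0.13  0.21] 84.77478002746 0.0
side tcp px [-3133.7 -6203.1]
crop side 0 0
top tcp px [-340.3   530.39]
crop top 0 329invalid input at $[0]: expected keys x, y, z, ax, ay, az
invalid input at $[0]: expected keys x, y, z, ax, ay, az
```

View pics/k1.png

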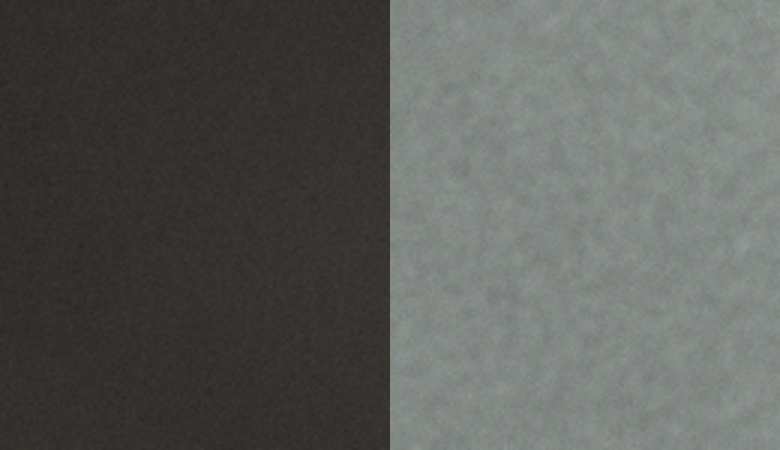

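The arm hadn't moved, because every row needs all six keys. The picture shows only bare bench.

```bash
python3 -m handwheel '[{"x":0.097,"y":-0.22,"z":0,"ax":0,"ay":0,"az":0.033},{"x":0.097,"y":-0.22,"z":0,"ax":0,"ay":0,"az":0.033},{"x":0.097,"y":-0.22,"z":0,"ax":0,"ay":0,"az":0.033},{"x":0.097,"y":-0.22,"z":0,"ax":0,"ay":0,"az":0.033},{"x":0.097,"y":-0.22,"z":0,"ax":0,"ay":0,"az":0.033},{"x":0.097,"y":-0.22,"z":0,"ax":0,"ay":0,"az":0.033},{"x":0.097,"y":-0.22,"z":0,"ax":0,"ay":0,"az":0.033},{"x":0.097,"y":-0.22,"z":0,"ax":0,"ay":0,"az":0.034}]' 1 &&
python3 -m handwheel '[{"x":0.097,"y":-0.22,"z":0,"ax":0,"ay":0,"az":0},{"x":0.097,"y":-0.22,"z":0,"ax":0,"ay":0,"az":0},{"x":0.093,"y":-0.19,"z":-0.05,"ax":0,"ay":0,"az":0},{"x":0,"y":0,"z":-0.15,"ax":0,"ay":0,"az":0},{"x":0,"y":0,"z":-0.05,"ax":0,"ay":0,"az":0},{"x":0,"y":0,"z":0,"ax":0,"ay":0,"az":0},{"x":0,"y":0,"z":0,"ax":0,"ay":0,"az":0},{"x":0,"y":0,"z":0,"ax":0,"ay":0,"az":0}]' - && python3 look.py 2
```

```text
clock: 1.0
position: [384.2, 227.7, 231.5]
ee_rot: [1.0, 0.022, 0.0, -0.0]
contact_force: [1.5, 0.7, 0.2]
gripper_width: 85.3
grasp_force: 0.0
clock: 1.8
position: [441.9, 104.8, 182.5]
ee_rot: [1.0, 0.022, 0.001, -0.0]
contact_force: [-1.1, -0.2, -0.4]
gripper_width: 85.7
grasp_force: 0.0
1.9 [441.77 104.59 182.33] [[ 0.04  0.  ]
 [-1.    0.  ]
 [-0.   -1.  ]] [0.89 0.27 0.14] 85.33882465984955 0.0
side tcp px [371.41 290.73]
crop side 306 215
top tcp px [206.75 297.77]
crop top 141 222
```

View pics/k2.png

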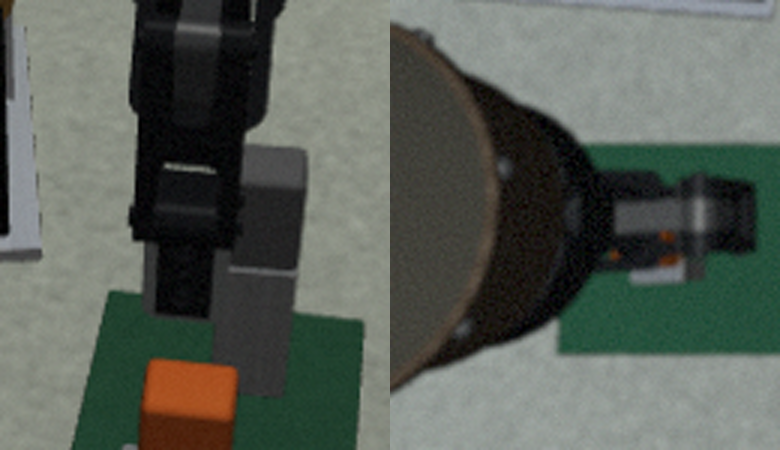

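The gripper hangs over the fork; the near fingertip's lower edge is at side pixel (367,321), and the handle is below at (369,345).

```bash
python3 - <<'E'
from h import *
for z in(190,195): print([plane("side",(306+x/3,321),z) for x in(155,183,212)])
# top view: far finger back end
print([plane("top",(141+(x-390)/3,222+y/3),z) for x,y,z in((755,180,250),(755,250,250),(740,215,250))])
E
```

```text
[array([447.56, 151.74, 190.  ]), array([440.16, 150.4 , 190.  ]), array([432.5 , 149.02, 190.  ])]
[array([447.02, 156.81, 195.  ]), array([439.74, 155.49, 195.  ]), array([432.19, 154.13, 195.  ])]
[array([457.25,  30.13, 250.  ]), array([433.07,  29.41, 250.  ]), array([445.08,  34.99, 250.  ])]
```

```bash
python3 -m handwheel '[{"x":0,"y":-0.015,"z":-0.15,"ax":0,"ay":0,"az":0},{"x":0,"y":0,"z":-0.15,"ax":0,"ay":0,"az":0},{"x":0,"y":0,"z":-0.12,"ax":0,"ay":0,"az":0},{"x":0,"y":0,"z":-0.07,"ax":0,"ay":0,"az":0},{"x":0,"y":0,"z":0,"ax":0,"ay":0,"az":0},{"x":0,"y":0,"z":0,"ax":0,"ay":0,"az":0},{"x":0,"y":0,"z":0,"ax":0,"ay":0,"az":0},{"x":0,"y":0,"z":0,"ax":0,"ay":0,"az":0}]' - && python3 look.py 3
```

```text
clock: 2.7
position: [442.0, 101.1, 84.4]
ee_rot: [1.0, 0.021, 0.001, -0.001]
contact_force: [-0.9, -0.6, 0.2]
gripper_width: 85.8
grasp_force: 0.0
2.8 [441.77 100.87  84.08] [[ 0.04  0.  ]
 [-1.    0.  ]
 [-0.   -1.  ]] [0.54 0.12 0.82] 85.75148401696049 0.0
side tcp px [366.94 362.77]
crop side 301 287
top tcp px [226.87 299.09]
crop top 161 224
```

View pics/k3.png

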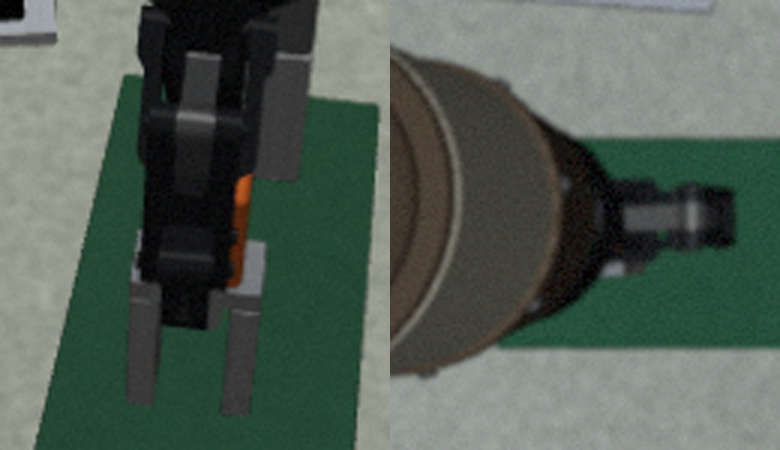

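Fingers straddle the orange handle without contact (pad at side px ≈(363,390)); close the grip.

```bash
python3 -m handwheel '[{"x":0,"y":0,"z":0,"ax":0,"ay":0,"az":0},{"x":0,"y":0,"z":0,"ax":0,"ay":0,"az":0},{"x":0,"y":0,"z":0,"ax":0,"ay":0,"az":0},{"x":0,"y":0,"z":0,"ax":0,"ay":0,"az":0},{"x":0,"y":0,"z":0,"ax":0,"ay":0,"az":0},{"x":0,"y":0,"z":0,"ax":0,"ay":0,"az":0},{"x":0,"y":0,"z":0,"ax":0,"ay":0,"az":0},{"x":0,"y":0,"z":0,"ax":0,"ay":0,"az":0}]' -1 && 
python3 -m handwheel '[{"x":0,"y":0,"z":0.05,"ax":0,"ay":0,"az":0},{"x":0,"y":0,"z":0.15,"ax":0,"ay":0,"az":0},{"x":0,"y":0,"z":0.2,"ax":0,"ay":0,"az":0},{"x":0,"y":0,"z":0.2,"ax":0,"ay":0,"az":0},{"x":0,"y":0,"z":0,"ax":0,"ay":0,"az":0},{"x":0,"y":0,"z":0,"ax":0,"ay":0,"az":0},{"x":0,"y":0,"z":0,"ax":0,"ay":0,"az":0},{"x":0,"y":0,"z":0,"ax":0,"ay":0,"az":0}]' - && python3 look.py 4 "p-[0,0,40]"
```

```text
clock: 3.6
position: [441.6, 100.7, 83.5]
ee_rot: [1.0, 0.021, 0.0, -0.0]
contact_force: [0.3, -1.0, 1.9]
gripper_width: 23.4
grasp_force: 58.9
clock: 4.4
position: [440.4, 100.1, 201.9]
ee_rot: [1.0, 0.021, -0.002, 0.001]
contact_force: [0.1, 0.1, -2.1]
gripper_width: 23.2
grasp_force: 58.9
4.5 [440.81 100.29 202.17] [[ 0.04 -0.  ]
 [-1.   -0.  ]
 [ 0.   -1.  ]] [-0.02 -0.21 -0.93] 23.232384548994045 58.94314885139465
side tcp px [374.23 270.24]
crop side 306 229
top tcp px [206.18 298.32]
crop top 149 223
```

View pics/k4.png

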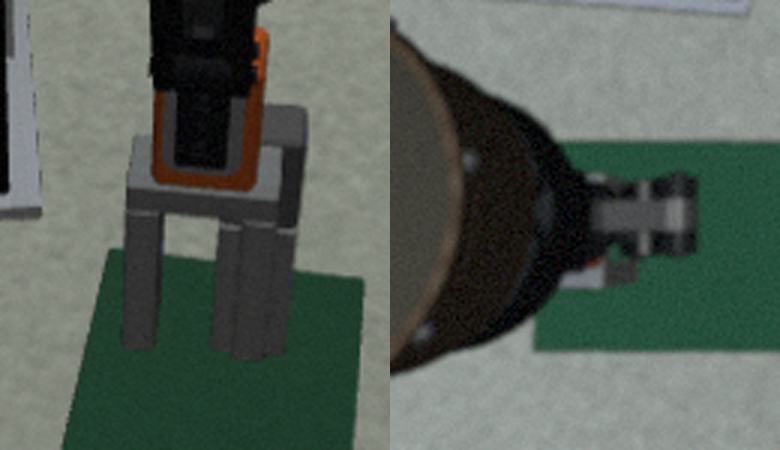

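The fork hangs straight in the grip, lifted clear of the mat; prong tips at side px (352.3,344.7) and (389.3,348.3).

```bash
python3 - <<'E'
from h import *
s=lambda x,y:(255+x/4,155+y/4)
q=[plane("side",u,121) for u in((352.3,344.7),(389.3,348.3))];print(q,(q[0]+q[1])/2, "expect y 112.3, x ~TCP 440.8")
print("bar cheek side",plane("side",s(159,130),103), "collar top",plane("side",s(163,180),120),"collar L/R",plane("side",s(102,232),100),plane("side",s(222,230),100))
print("top collar top", plane("top",(335+275/5,180+160/5),120))
print("plate top near corner side", plane("side",s(216,97),125),plane("side",s(198,97),125))
E
```

```text
[array([455.54, 113.82, 121.  ]), array([421.1 , 112.26, 121.  ])] [438.32 113.04 121.  ] expect y 112.3, x ~TCP 440.8
bar cheek side [ 577.97 -178.8   103.  ] collar top [ 563.06 -121.93  120.  ] collar L/R [ 583.22 -118.34  100.  ] [ 545.07 -126.38  100.  ]
top collar top [ 560.48 -124.48  120.  ]
plate top near corner side [ 555.17 -167.58  125.  ] [ 561.08 -166.53  125.  ]
```

```bash
python3 -m handwheel '[{"x":0.05,"y":-0.1,"z":0.1,"ax":0,"ay":0,"az":0.02},{"x":0.1,"y":-0.19,"z":0.1,"ax":0,"ay":0,"az":0.02},{"x":0.1,"y":-0.19,"z":0,"ax":0,"ay":0,"az":0.02},{"x":0.1,"y":-0.19,"z":0,"ax":0,"ay":0,"az":0.02},{"x":0.1,"y":-0.19,"z":0,"ax":0,"ay":0,"az":0.02},{"x":0.1,"y":-0.19,"z":0,"ax":0,"ay":0,"az":0.02},{"x":0.075,"y":-0.14,"z":0,"ax":0,"ay":0,"az":0.009},{"x":0.03,"y":-0.05,"z":0,"ax":0,"ay":0,"az":0}]' - && 
python3 -m handwheel '[{"x":0,"y":0,"z":0,"ax":0,"ay":0,"az":0},{"x":0,"y":0,"z":-0.05,"ax":0,"ay":0,"az":0},{"x":0,"y":0,"z":-0.05,"ax":0,"ay":0,"az":0},{"x":0,"y":0,"z":0,"ax":0,"ay":0,"az":0},{"x":0,"y":0,"z":0,"ax":0,"ay":0,"az":0},{"x":0,"y":0,"z":0,"ax":0,"ay":0,"az":0},{"x":0,"y":0,"z":0,"ax":0,"ay":0,"az":0},{"x":0,"y":0,"z":0,"ax":0,"ay":0,"az":0}]' - && python3 look.py 5 "p-[0,0,60]"
```

```text
clock: 5.3
position: [573.0, -150.0, 241.5]
ee_rot: [0.993, 0.12, -0.001, 0.0]
contact_force: [0.3, 0.2, -0.0]
gripper_width: 23.0
grasp_force: 59.1
clock: 6.1
position: [572.5, -147.3, 223.7]
ee_rot: [0.993, 0.122, 0.0, 0.0]
contact_force: [-0.7, -0.4, -1.3]
gripper_width: 23.2
grasp_force: 59.2
6.2 [ 572.44 -147.41  223.56] [[ 0.24  0.  ]
 [-0.97  0.  ]
 [ 0.   -1.  ]] [-0.5   0.29 -1.46] 23.133607835338417 59.178035259246826
side tcp px [290.23 116.27]
crop side 226 84
top tcp px [423.   183.59]
crop top 347 121
```

View pics/k5.png

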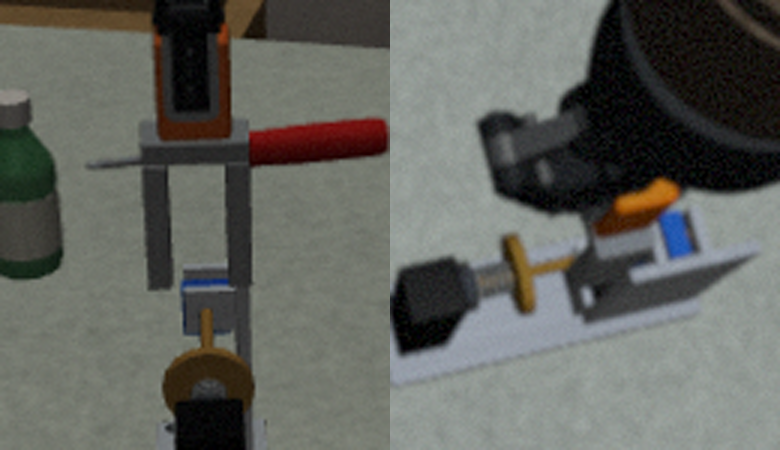

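Side view: prong tips at (279.3,180.7) and (305.3,179.7), just beside and above the collar at (295,211); top view shows the fork over the free bar.

```bash
python3 - <<'E'
from h import *
q=[plane("side",u,142.8) for u in((279.3,180.7),(305.3,179.7))];m=(q[0]+q[1])/2;print(q,m)
a=np.radians(14);Y=np.array([-np.sin(a),np.cos(a)]);X=np.array([np.cos(a),np.sin(a)])
c=np.array([564.2,-122.4]); cheek=np.array([578,-178.8]); pl=np.array([558,-167.])
for n,v in(("forkfront rel collar back",m[:2]-c),("rel cheek",m[:2]-cheek),("plate rel collarback",pl-c),("plate rel fork front",pl-m[:2])): print(n,v@X,v@Y)
q=q[0]-q[1];print(np.degrees(np.arctan2(q[1],q[0])))
E
```

```text
[array([ 585.12, -127.94,  142.8 ]), array([ 553.09, -136.11,  142.8 ])] [ 569.11 -132.03  142.8 ]
forkfront rel collar back 2.431033515961136 -10.528650494355064
rel cheek 2.68534740517369 47.53455062688655
plate rel collarback -16.805550046656403 -41.77527363919149
plate rel fork front -19.236583562617536 -31.246623144836423
14.318834824011345
```

```bash
python3 -m handwheel '[{"x":-0.011,"y":-0.003,"z":0,"ax":0,"ay":0,"az":0},{"x":0,"y":0,"z":-0.04,"ax":0,"ay":0,"az":0},{"x":0,"y":0,"z":-0.04,"ax":0,"ay":0,"az":0},{"x":0,"y":0,"z":-0.03,"ax":0,"ay":0,"az":0},{"x":0,"y":0,"z":-0.03,"ax":0,"ay":0,"az":0},{"x":0,"y":0,"z":-0.02,"ax":0,"ay":0,"az":0},{"x":0,"y":0,"z":0,"ax":0,"ay":0,"az":0},{"x":0,"y":0,"z":0,"ax":0,"ay":0,"az":0}]' -
```

```text
clock: 7.0
position: [570.3, -148.0, 191.4]
ee_rot: [0.993, 0.122, 0.0, 0.0]
contact_force: [0.3, 0.1, -1.3]
gripper_width: 23.1
grasp_force: 59.2
```

No contact with the tips at about 110 mm. Continue down to about 82 mm.

```bash
python3 -m handwheel '[{"x":0,"y":0,"z":-0.04,"ax":0,"ay":0,"az":0},{"x":0,"y":0,"z":-0.04,"ax":0,"ay":0,"az":0},{"x":0,"y":0,"z":-0.04,"ax":0,"ay":0,"az":0},{"x":0,"y":0,"z":-0.03,"ax":0,"ay":0,"az":0},{"x":0,"y":0,"z":0,"ax":0,"ay":0,"az":0},{"x":0,"y":0,"z":0,"ax":0,"ay":0,"az":0},{"x":0,"y":0,"z":0,"ax":0,"ay":0,"az":0},{"x":0,"y":0,"z":0,"ax":0,"ay":0,"az":0}]' - && python3 look.py 6 "p-[0,0,80]"
```

```text
clock: 7.8
position: [570.4, -148.0, 161.8]
ee_rot: [0.993, 0.122, 0.0, 0.0]
contact_force: [-0.4, 0.8, -0.7]
gripper_width: 23.5
grasp_force: 59.2
7.9 [ 570.34 -148.02  161.65] [[ 0.24  0.  ]
 [-0.97 -0.  ]
 [ 0.   -1.  ]] [ 0.07 -0.74 -0.31] 23.02324753082037 59.177979826927185
side tcp px [293.7  161.04]
crop side 230 138
top tcp px [413.02 197.98]
crop top 337 135
```

View pics/k6.png

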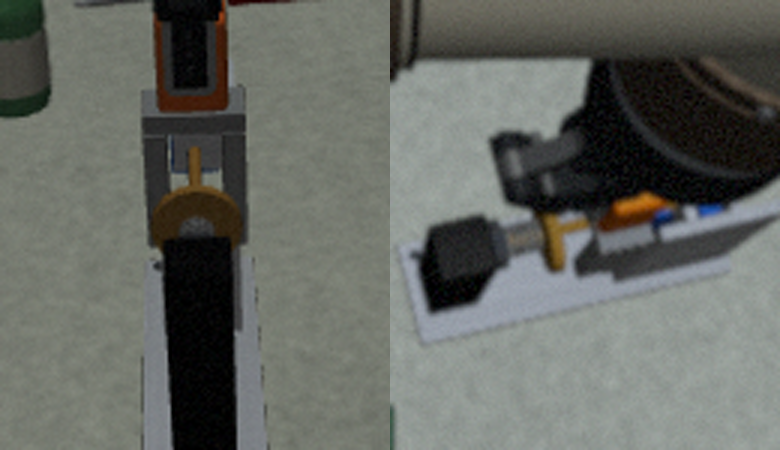

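Side view shows the bar centred between the prongs (bar px ≈(295,190), prongs at (282,.) and (308,.)) with the collar in front; nothing is touched. Now push along (-0.24, 0.97), watching force and blue mask numerically.

```bash
cat > chk.py <<'E'
import sys
from h import *
s=arm.read_state();a=np.radians(14);Y=np.array([-np.sin(a),np.cos(a),0])
print("along",(s["position"]-[570.34,-148.02,161.65])@Y,"F",s["contact_force"],"Fy",s["contact_force"]@Y)
for n in("side","top"):
    I=arm.get_image(n)[:,:,::-1].copy();cv2.imwrite(f"pics/{n}{sys.argv[1]}.png",I)
    H=cv2.cvtColor(I,cv2.COLOR_BGR2HSV)
    x0,x1,y0,y1=(255,335,150,260) if n=="side" else (370,480,180,240)
    for nm,lo,hi in(("brass",(10,110,50),(20,225,200)),("blue",(100,100,40),(125,255,255))):
        m=cv2.inRange(H,lo,hi)[y0:y1,x0:x1];y,x=np.nonzero(m)
        if len(x):print(n,nm,len(x),x.mean()+x0,y.mean()+y0,"min",x.min()+x0,y.min()+y0,"max",x.max()+x0,y.max()+y0)
        else: print(n,nm,0)
E
python3 chk.py 7
python3 -m handwheel '[{"x":-0.006,"y":0.024,"z":0,"ax":0,"ay":0,"az":0},{"x":-0.006,"y":0.024,"z":0,"ax":0,"ay":0,"az":0},{"x":-0.006,"y":0.024,"z":0,"ax":0,"ay":0,"az":0},{"x":-0.006,"y":0.024,"z":0,"ax":0,"ay":0,"az":0},{"x":0,"y":0,"z":0,"ax":0,"ay":0,"az":0},{"x":0,"y":0,"z":0,"ax":0,"ay":0,"az":0},{"x":0,"y":0,"z":0,"ax":0,"ay":0,"az":0},{"x":0,"y":0,"z":0,"ax":0,"ay":0,"az":0}]' - && python3 chk.py 8
```

```text
along -0.0002478256630143814 F [ 0.07 -0.74 -0.31] Fy -0.736869234504675
side brass 379 294.37730870712403 190.04485488126647 min 281 150 max 309 220
side blue 9 287.0 189.11111111111111 min 287 185 max 287 194
top brass 184 404.9130434782609 209.05978260869566 min 387 199 max 432 224
top blue 53 436.47169811320754 205.71698113207546 min 425 203 max 448 210
clock: 8.8
position: [565.4, -129.0, 161.3]
ee_rot: [0.993, 0.122, 0.0, 0.0]
contact_force: [1.0, -3.0, -1.9]
gripper_width: 23.0
grasp_force: 59.0
along 19.662058678997656 F [ 1.02 -3.03 -1.85] Fy -3.189912973097442
side brass 380 294.65263157894736 192.21315789473684 min 281 150 max 309 224
side blue 11 292.45454545454544 194.63636363636363 min 287 192 max 301 195
top brass 153 391.47058823529414 213.55555555555554 min 379 204 max 412 227
top blue 88 431.0568181818182 207.375 min 416 200 max 446 213
```

```bash
python3 -m handwheel '[{"x":-0.004,"y":0.014,"z":0,"ax":0,"ay":0,"az":0},{"x":-0.003,"y":0.014,"z":0,"ax":0,"ay":0,"az":0},{"x":-0.004,"y":0.014,"z":0,"ax":0,"ay":0,"az":0},{"x":0,"y":0,"z":0,"ax":0,"ay":0,"az":0},{"x":0,"y":0,"z":0,"ax":0,"ay":0,"az":0},{"x":0,"y":0,"z":0,"ax":0,"ay":0,"az":0},{"x":0,"y":0,"z":0,"ax":0,"ay":0,"az":0},{"x":0,"y":0,"z":0,"ax":0,"ay":0,"az":0}]' - && python3 chk.py 9
```

```text
clock: 9.7
position: [563.3, -120.5, 161.4]
ee_rot: [0.993, 0.122, 0.0, 0.0]
contact_force: [1.4, -3.3, -2.4]
gripper_width: 23.2
grasp_force: 59.0
along 28.43566080418804 F [ 1.43 -3.26 -2.44] Fy -3.5047903433780503
side brass 359 294.8077994428969 193.77715877437328 min 281 150 max 310 228
side blue 117 295.03418803418805 200.77777777777777 min 288 195 max 303 208
top brass 134 384.9179104477612 214.78358208955223 min 374 206 max 403 228
top blue 127 426.48818897637796 209.36220472440945 min 414 202 max 445 216
```

```bash
python3 -m handwheel '[{"x":-0.002,"y":0.01,"z":0,"ax":0,"ay":0,"az":0},{"x":-0.003,"y":0.01,"z":0,"ax":0,"ay":0,"az":0},{"x":0,"y":0,"z":0,"ax":0,"ay":0,"az":0},{"x":0,"y":0,"z":0,"ax":0,"ay":0,"az":0},{"x":0,"y":0,"z":0,"ax":0,"ay":0,"az":0},{"x":0,"y":0,"z":0,"ax":0,"ay":0,"az":0},{"x":0,"y":0,"z":0,"ax":0,"ay":0,"az":0},{"x":0,"y":0,"z":0,"ax":0,"ay":0,"az":0}]' - && python3 chk.py 10
```

```text
clock: 10.6
position: [562.3, -116.4, 161.4]
ee_rot: [0.993, 0.122, 0.0, 0.0]
contact_force: [1.3, -4.0, -2.8]
gripper_width: 22.9
grasp_force: 59.0
along 32.62398696418137 F [ 1.32 -4.04 -2.8 ] Fy -4.238688344365166
side brass 353 295.1189801699717 195.56090651558074 min 281 151 max 310 231
side blue 127 294.88188976377955 202.37007874015748 min 287 196 max 303 210
top brass 134 380.67164179104475 216.27611940298507 min 371 207 max 398 228
top blue 131 426.2824427480916 209.25954198473283 min 414 202 max 445 216
```

```bash
python3 - <<'E'
from h import *
for z in(108,103,80,74,46,42): print(z,proj("top",[582.4,-196.5,z]),proj("side",[582.4,-196.5,z]))
for k in(0,6,8,9,10):
  for n in("side","top"):
    I=cv2.imread(f"pics/{n}{k}.png");m=cv2.inRange(cv2.cvtColor(I,cv2.COLOR_BGR2HSV),(100,90,35),(125,255,255))
    x0,x1,y0,y1=(270,320,150,230) if n=="side" else (405,475,185,230)
    N,_,s,c=cv2.connectedComponentsWithStats(m[y0:y1,x0:x1]);print(k,n,[(tuple(s[i]+np.array([x0,y0,0,0,0])),c[i]+[x0,y0]) for i in range(1,N) if s[i][4]>8])
E
```

```text
108 [440.04 198.74] [294.38 177.66]
103 [439.14 199.56] [294.49 180.74]
80 [435.17 203.18] [295.02 194.66]
74 [434.18 204.09] [295.16 198.22]
46 [429.77 208.11] [295.78 214.44]
42 [429.17 208.66] [295.87 216.7 ]
0 side [((np.int64(286), np.int64(177), np.int64(16), np.int64(4), np.int64(42)), array([292.79, 177.93])), ((np.int64(287), np.int64(185), np.int64(1), np.int64(9), np.int64(9)), array([287., 189.]))]
0 top [((np.int64(437), np.int64(191), np.int64(11), np.int64(16), np.int64(130)), array([441.83, 198.6 ])), ((np.int64(417), np.int64(205), np.int64(15), np.int64(9), np.int64(62)), array([423.77, 209.16]))]
6 side []
6 top [((np.int64(439), np.int64(202), np.int64(10), np.int64(5), np.int64(36)), array([443.42, 204.14])), ((np.int64(425), np.int64(205), np.int64(7), np.int64(6), np.int64(26)), array([427.58, 207.35]))]
8 side [((np.int64(287), np.int64(191), np.int64(6), np.int64(5), np.int64(10)), array([288.5, 194. ]))]
8 top [((np.int64(438), np.int64(200), np.int64(9), np.int64(7), np.int64(43)), array([442.58, 203.51])), ((np.int64(415), np.int64(208), np.int64(16), np.i
[... 179 characters left out ...]
nt64(195), np.int64(7), np.int64(14), np.int64(61)), array([300.13, 200.69]))]
9 top [((np.int64(439), np.int64(202), np.int64(7), np.int64(5), np.int64(31)), array([442., 204.])), ((np.int64(414), np.int64(205), np.int64(19), np.int64(13), np.int64(103)), array([421.67, 211.01]))]
10 side [((np.int64(287), np.int64(196), np.int64(6), np.int64(15), np.int64(65)), array([289.58, 202.29])), ((np.int64(297), np.int64(196), np.int64(7), np.int64(15), np.int64(66)), array([300.21, 202.45]))]
10 top [((np.int64(439), np.int64(202), np.int64(7), np.int64(5), np.int64(29)), array([442.17, 204.1 ])), ((np.int64(414), np.int64(205), np.int64(19), np.int64(13), np.int64(114)), array([422.  , 210.83]))]
```

```bash
python3 -m handwheel '[{"x":0.006,"y":-0.024,"z":0,"ax":0,"ay":0,"az":0},{"x":0.006,"y":-0.024,"z":0,"ax":0,"ay":0,"az":0},{"x":0.006,"y":-0.024,"z":0,"ax":0,"ay":0,"az":0},{"x":0.006,"y":-0.024,"z":0,"ax":0,"ay":0,"az":0},{"x":0.006,"y":-0.024,"z":0,"ax":0,"ay":0,"az":0},{"x":0.006,"y":-0.024,"z":0,"ax":0,"ay":0,"az":0},{"x":0,"y":0,"z":0,"ax":0,"ay":0,"az":0},{"x":0,"y":0,"z":0,"ax":0,"ay":0,"az":0}]' - && python3 -m handwheel '[{"x":0,"y":0,"z":0.05,"ax":0,"ay":0,"az":0},{"x":0,"y":0,"z":0.1,"ax":0,"ay":0,"az":0},{"x":0,"y":0,"z":0.15,"ax":0,"ay":0,"az":0},{"x":0,"y":0,"z":0.15,"ax":0,"ay":0,"az":0},{"x":0,"y":0.1,"z":0.05,"ax":0,"ay":0,"az":0},{"x":-0.05,"y":0.2,"z":0,"ax":0,"ay":0,"az":-0.02},{"x":-0.08,"y":0.2,"z":0,"ax":0,"ay":0,"az":-0.03},{"x":-0.08,"y":0.15,"z":0,"ax":0,"ay":0,"az":-0.03}]' - && python3 - <<'E'
from h import *
print(arm.read_state()["position"])
for n in("side","top"):
    I=arm.get_image(n)[:,:,::-1].copy();cv2.imwrite(f"pics/{n}11.png",I)
for k in(0,11):
  for n in("side","top"):
    I=cv2.imread(f"pics/{n}{k}.png");H=cv2.cvtColor(I,cv2.COLOR_BGR2HSV)
    x0,x1,y0,y1=(270,320,150,230) if n=="side" else (380,475,185,230)
    for nm,lo,hi in(("blue",(100,90,35),(125,255,255)),("brass",(10,110,50),(20,225,200))):
      m=cv2.inRange(H,lo,hi)
      N,_,s,c=cv2.connectedComponentsWithStats(m[y0:y1,x0:x1]);print(k,n,nm,[((s[i][:5]+np.array([x0,y0,0,0,0])).tolist(),c[i]+[x0,y0]) for i in range(1,N) if s[i][4]>8])
E
```

```text
clock: 11.5
position: [568.9, -145.0, 161.0]
ee_rot: [0.993, 0.122, -0.001, -0.0]
contact_force: [-0.4, 0.0, -1.1]
gripper_width: 23.3
grasp_force: 59.3
clock: 12.3
position: [526.7, -13.3, 262.1]
ee_rot: [0.998, 0.059, 0.0, -0.0]
contact_force: [0.5, 0.6, -1.7]
gripper_width: 23.4
grasp_force: 59.4
[526.69 -13.32 262.15]
0 side blue [([286, 177, 16, 4, 42], array([292.79, 177.93])), ([287, 185, 1, 9, 9], array([287., 189.]))]
0 side brass [([280, 187, 30, 27, 138], array([294.7 , 199.88]))]
0 top blue [([437, 191, 11, 16, 130], array([441.83, 198.6 ])), ([417, 205, 15, 9, 62], array([423.77, 209.16]))]
0 top brass [([386, 200, 47, 25, 200], array([403.01, 209.08]))]
11 side blue [([297, 195, 6, 6, 28], array([299.75, 196.89]))]
11 side brass [([288, 150, 9, 7, 32], array([291.34, 152.41])), ([295, 150, 23, 8, 91], array([306.02, 153.47])), ([294, 187, 16, 25, 115], array([299.65, 201.23])), ([280, 208, 3, 9, 12], array([281.17, 212.5 ])), ([302, 212, 9, 4, 14], array([305.64, 212.79]))]
11 top blue [([439, 203, 7, 4, 26], array([442. , 204.5])), ([414, 205, 18, 13, 114], array([421.54, 210.69]))]
11 top brass [([439, 197, 8, 6, 29], array([442.79, 199.45])), ([385, 200, 48, 25, 216], array([402.5, 209.2]))]
```

The blue door is down: the top view now shows bare brass bar between the cheeks at (442.8,199.5), where the blue eye was. Return the fork to its old spot.

```bash
python3 -m handwheel '[{"x":-0.1,"y":0.135,"z":0,"ax":0,"ay":0,"az":-0.015},{"x":-0.11,"y":0.145,"z":0,"ax":0,"ay":0,"az":-0.015},{"x":-0.11,"y":0.145,"z":-0.05,"ax":0,"ay":0,"az":-0.015},{"x":-0.105,"y":0.145,"z":-0.1,"ax":0,"ay":0,"az":-0.004},{"x":0,"y":0,"z":-0.2,"ax":0,"ay":0,"az":0},{"x":0,"y":0,"z":-0.15,"ax":0,"ay":0,"az":0},{"x":0,"y":0,"z":-0.1,"ax":0,"ay":0,"az":0},{"x":0,"y":0,"z":0,"ax":0,"ay":0,"az":0}]' - && python3 -m handwheel '[{"x":0,"y":0,"z":-0.05,"ax":0,"ay":0,"az":0},{"x":0,"y":0,"z":-0.05,"ax":0,"ay":0,"az":0},{"x":0,"y":0,"z":-0.05,"ax":0,"ay":0,"az":0},{"x":0,"y":0,"z":0,"ax":0,"ay":0,"az":0},{"x":0,"y":0,"z":0,"ax":0,"ay":0,"az":0},{"x":0,"y":0,"z":0,"ax":0,"ay":0,"az":0},{"x":0,"y":0,"z":0,"ax":0,"ay":0,"az":0},{"x":0,"y":0,"z":0,"ax":0,"ay":0,"az":0}]' -
```

```text
clock: 13.2
position: [440.8, 97.9, 139.4]
ee_rot: [1.0, 0.021, -0.003, 0.001]
contact_force: [0.5, -0.5, -1.4]
gripper_width: 22.7
grasp_force: 59.6
clock: 14.0
position: [442.6, 98.9, 111.6]
ee_rot: [1.0, 0.021, 0.0, -0.0]
contact_force: [-0.3, -0.0, -1.5]
gripper_width: 23.2
grasp_force: 59.7
```

```bash
python3 -m handwheel '[{"x":0,"y":0,"z":-0.05,"ax":0,"ay":0,"az":0},{"x":0,"y":0,"z":-0.04,"ax":0,"ay":0,"az":0},{"x":0,"y":0,"z":-0.03,"ax":0,"ay":0,"az":0},{"x":0,"y":0,"z":-0.015,"ax":0,"ay":0,"az":0},{"x":0,"y":0,"z":0,"ax":0,"ay":0,"az":0},{"x":0,"y":0,"z":0,"ax":0,"ay":0,"az":0},{"x":0,"y":0,"z":0,"ax":0,"ay":0,"az":0},{"x":0,"y":0,"z":0,"ax":0,"ay":0,"az":0}]' -; python3 -m handwheel '[{"x":0,"y":0,"z":-0.003,"ax":0,"ay":0,"az":0},{"x":0,"y":0,"z":0,"ax":0,"ay":0,"az":0},{"x":0,"y":0,"z":0,"ax":0,"ay":0,"az":0},{"x":0,"y":0,"z":0,"ax":0,"ay":0,"az":0},{"x":0,"y":0,"z":0,"ax":0,"ay":0,"az":0},{"x":0,"y":0,"z":0,"ax":0,"ay":0,"az":0},{"x":0,"y":0,"z":0,"ax":0,"ay":0,"az":0},{"x":0,"y":0,"z":0,"ax":0,"ay":0,"az":0}]' -
```

```text
clock: 14.8
position: [442.4, 98.8, 84.3]
ee_rot: [1.0, 0.021, 0.0, -0.0]
contact_force: [1.0, -0.0, -1.5]
gripper_width: 23.2
grasp_force: 59.8
clock: 15.6
position: [442.4, 98.8, 83.7]
ee_rot: [1.0, 0.021, 0.0, -0.0]
contact_force: [0.0, 0.5, -2.3]
gripper_width: 23.0
grasp_force: 59.7
```

```bash
for i in 1 ; do python3 -m handwheel '[{"x":0,"y":0,"z":-0.004,"ax":0,"ay":0,"az":0},{"x":0,"y":0,"z":0,"ax":0,"ay":0,"az":0},{"x":0,"y":0,"z":0,"ax":0,"ay":0,"az":0},{"x":0,"y":0,"z":0,"ax":0,"ay":0,"az":0},{"x":0,"y":0,"z":0,"ax":0,"ay":0,"az":0},{"x":0,"y":0,"z":0,"ax":0,"ay":0,"az":0},{"x":0,"y":0,"z":0,"ax":0,"ay":0,"az":0},{"x":0,"y":0,"z":0,"ax":0,"ay":0,"az":0}]' -; done
```

```text
clock: 16.4
position: [442.6, 98.9, 83.5]
ee_rot: [1.0, 0.021, 0.0, -0.0]
contact_force: [-1.5, -0.7, 4.4]
gripper_width: 23.4
grasp_force: 60.5
```

Standing on the mat (Fz +4.4 N). Open, then rise straight up and check numerically.

```bash
python3 -m handwheel '[{"x":0,"y":0,"z":0,"ax":0,"ay":0,"az":0},{"x":0,"y":0,"z":0,"ax":0,"ay":0,"az":0},{"x":0,"y":0,"z":0,"ax":0,"ay":0,"az":0},{"x":0,"y":0,"z":0,"ax":0,"ay":0,"az":0},{"x":0,"y":0,"z":0,"ax":0,"ay":0,"az":0},{"x":0,"y":0,"z":0,"ax":0,"ay":0,"az":0},{"x":0,"y":0,"z":0,"ax":0,"ay":0,"az":0},{"x":0,"y":0,"z":0,"ax":0,"ay":0,"az":0}]' 1 && python3 -m handwheel '[{"x":0,"y":0,"z":0.05,"ax":0,"ay":0,"az":0},{"x":0,"y":0,"z":0.1,"ax":0,"ay":0,"az":0},{"x":0,"y":0,"z":0.2,"ax":0,"ay":0,"az":0},{"x":0,"y":0,"z":0.25,"ax":0,"ay":0,"az":0},{"x":-0.05,"y":0.2,"z":0.1,"ax":0,"ay":0,"az":0},{"x":-0.1,"y":0.22,"z":0,"ax":0,"ay":0,"az":0},{"x":-0.1,"y":0.22,"z":0,"ax":0,"ay":0,"az":0},{"x":-0.1,"y":0.22,"z":0,"ax":0,"ay":0,"az":0}]' - && python3 -m handwheel '[{"x":-0.08,"y":0.22,"z":0,"ax":0,"ay":0,"az":0},{"x":0,"y":0.2,"z":0,"ax":0,"ay":0,"az":0},{"x":0,"y":0,"z":0,"ax":0,"ay":0,"az":0},{"x":0,"y":0,"z":0,"ax":0,"ay":0,"az":0},{"x":0,"y":0,"z":0,"ax":0,"ay":0,"az":0},{"x":0,"y":0,"z":0,"ax":0,"ay":0,"az":0},{"x":0,"y":0,"z":0,"ax":0,"ay":0,"az":0},{"x":0,"y":0,"z":0,"ax":0,"ay":0,"az":0}]' - && python3 - <<'E'
from h import *
for n in("side","top"):
    cv2.imwrite(f"pics/{n}12.png",arm.get_image(n)[:,:,::-1])
for k in(0,12):
  for n in("side","top"):
    I=cv2.imread(f"pics/{n}{k}.png");H=cv2.cvtColor(I,cv2.COLOR_BGR2HSV)
    for nm,lo,hi,b in(("orange",(5,150,60),(18,255,255),(340,420,320,400) if n=="side" else (190,270,270,330)),("blue",(100,90,35),(125,255,255),(270,320,150,230) if n=="side" else (380,475,185,230))):
      x0,x1,y0,y1=b;m=cv2.inRange(H,lo,hi)
      N,_,s,c=cv2.connectedComponentsWithStats(m[y0:y1,x0:x1]);print(k,n,nm,[((s[i][:5]+np.array([x0,y0,0,0,0])).tolist(),c[i]+[x0,y0]) for i in range(1,N) if s[i][4]>15])
A,B=[cv2.imread(f"pics/top{k}.png").astype(int) for k in(0,12)]
for nm,(x0,x1,y0,y1) in dict(black=(140,275,170,232),blue=(335,475,180,250)).items(): print(nm,"diff>40 px",(abs(A-B).max(2)[y0:y1,x0:x1]>40).sum())
E
```

```text
clock: 17.2
position: [442.4, 98.8, 82.9]
ee_rot: [1.0, 0.021, -0.0, -0.0]
contact_force: [-1.0, -0.1, -0.2]
gripper_width: 85.2
grasp_force: 0.0
clock: 18.0
position: [371.4, 272.2, 224.3]
ee_rot: [1.0, 0.02, 0.001, -0.001]
contact_force: [0.9, 0.1, 0.1]
gripper_width: 85.3
grasp_force: 0.0
clock: 18.8
position: [356.6, 354.1, 223.2]
ee_rot: [1.0, 0.02, 0.0, -0.0]
contact_force: [-1.4, 0.6, -0.2]
gripper_width: 85.2
grasp_force: 0.0
0 side orange [([353, 334, 33, 49, 1295], array([368.09, 357.09]))]
0 side blue [([286, 177, 16, 4, 42], array([292.79, 177.93]))]
0 top orange [([214, 289, 23, 23, 467], array([225.14, 299.83]))]
0 top blue [([437, 191, 11, 16, 130], array([441.83, 198.6 ])), ([417, 205, 15, 9, 62], array([423.77, 209.16]))]
12 side orange [([351, 333, 33, 48, 1379], array([366.68, 356.38]))]
12 side blue [([287, 195, 6, 6, 28], array([289.36, 197.18])), ([297, 195, 6, 6, 28], array([299.75, 196.89]))]
12 top orange [([216, 288, 22, 23, 464], array([226.17, 298.86]))]
12 top blue [([439, 203, 7, 4, 26], array([442. , 204.5])), ([414, 205, 18, 13, 113], array([421.73, 210.62]))]
black diff>40 px 0
blue diff>40 px 182
```

Fork stands upright on the mat, the blue door is down, and the black stand is unchanged.

```bash
python3 -c "
from bench import arm
print(arm.job_done())"
```

```text
the job is handed in; nothing more can be done
None
```

The blue door has dropped off its spring bar into the trough area, the forked tool stands upright on the green mat with the gripper clear, the black door still hangs, and the job was handed in at about 19 s; the final state was checked from camera pixels, and no verdict came back.

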